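Unload the portion mould

TASK

The pressed omelette portion is still in the bench mould with the pressing weight sitting on it. Take the weight off and stand it upright on the table, clear of the mould; only then press the ejector lever all the way down so that the portion rises, and put the portion flat, right side up, in the empty steel vat that stands at the front of the table with the mould. Leave the timer, the spice jar and the salt shaker where they stand.

Things in the scene. Friction and masses are not known exactly. Their poses are not given: they have to be found in the camera images.
- mould: Bright metal portion mould, fixed to the table: a block 102 x 102 mm with a square rim plate 116 x 116 mm, its top 72 mm above the table; base plate 124 mm (x) by 150 mm (y -61 to +89 mm). Origin: on the table under the pocket's centre, z up; the ejector lever sticks out along +y. Pocket 70 x 70 mm, sides along x and y; its floor plate (z = 30 mm) is lifted 36 mm by the lever.
- ejector (a joint): Ejector lever of the mould: 0 rad = up (portion down in the pocket), 0.52 rad = fully down, against its stop (portion up: its underside at 66 mm, 28 mm of it above the rim). Hinge along the mould's x through y = 62 mm, z = 38 mm. It takes about 5 to 8 N at the pad, straight down, and stiffly stays where it is left.
- ejector_pad (a point): Centre of the upper face of the lever's black rubber pad (48 x 46 mm). Lever up: at y = 142 mm, z = 91 mm in the mould's frame, sloping up outwards at 29 degrees; lever down: at y = 157 mm, z = 44 mm and level. Moves with the lever.
- weight: Steel pressing weight, about 0.7 kg: plunger 64 x 64 x 6 mm under a flange 92 x 92 x 14 mm; round black knob on top (34 mm across, narrower neck below), overall 63 mm high. Origin: centre of the plunger's underside; z up. At the start the flange lies on the mould's rim, the plunger in the pocket's mouth, underside 66 mm above the table. It stands firmly on its plunger.
- weight_knob (a point): Centre of the weight's black knob (widest part), 49 mm above the weight's underside, on its axis. The table there is bare but for the things listed here: its front edge runs from x = 0.34 m, y = -0.20 m to x = 0.45 m, y = 0.20 m; the near rim of the big baking sheet from x = 0.63 m, y = -0.40 m to x = 0.71 m, y = -0.05 m.
- portion: Yellow omelette portion, a firm block 61 x 60 x 34 mm with a browned top, 0.11 kg. Origin: centre of its underside; z up. At the start it lies on the pocket's floor, hidden under the weight, its sides within 0.06 rad of the mould's x and y (about 4 mm of play all round).
- vat: Small empty stainless vat, loose, at the front of the table (not the like one behind the scale), 122 x 171 x 52 mm, rim all round. Origin: centre of its underside; z up, y along its long side. Inside it is 76 mm wide (x) and 126 mm long (y), floor 2 mm thick, walls solid up to the rim.
- timer: Round white kitchen timer with a red knob, 72 mm across, 47 mm high. Bystander. Origin: centre of its underside.
- spice_jar: Spice jar with a red cap, 45 mm across, 106 mm high. Bystander. Origin: centre of its underside.
- salt_mill: Small glass salt shaker with a grey top, 44 mm across, 90 mm high. Bystander. Origin: centre of its underside.

How it is judged:
By the outcome, as a careful person would: the job done as asked, in the order asked, and still so for the second after the job is handed in, with the robot touching nothing.
It also fails if it takes over 64 s, if anything falls off the work surface, if the arm or the gripper's body presses on something with over 40 N, if the wrist force passes 120 N, or if a joint passes its speed limit or range.

ROBOT

A 6-joint arm with a two-finger parallel gripper is mounted at the origin on a cart in front of the work surface, level with it; the furniture and walls round the work are solid. World frame = base frame: x ahead of the robot, y to its left, z up, the work surface at z = 0. Lengths are in m, angles in rad, forces in N, time in s.
With the tool pointing down it reaches from about 0.3 to 0.875 m from the base axis. Payload 4.2 kg.
Tool frame: the origin (TCP) lies midway between the tips of the shut fingers; the grasp point (between the pads) lies 19 mm behind it; z points along the fingers, y is the line along which they close (so a half turn about z gives the same grasp; the last joint's range is limited). The gripper opens to 85 mm and grips with 20 to 120 N. Pads are 22 mm wide; open, the fingers measure 114 mm over their backs; the gripper's body (76 mm by 85 mm) begins 54 mm behind the grasp point. The pads swing forward as they close: fully open they stand 13 mm farther back than shut.
Start: joints at [1.11, 0.32, 1.565, -0, 1.257, -0.02], TCP at [0.245, 0.52, 0.231] pointing down, gripper open.
Joint ranges: [-3.11, 3.11], [-0.84, 2.01], [0.21, 2.61], [-1.34, 4.49], [0.05, 2.63], [-2.56, 2.56]. Speed limits (rad/s): [2.57, 2.57, 3.14, 3.14, 3.14, 3.14].

INTERFACE

Orientations are given as a unit quaternion [x, y, z, w].
In Python, from rig import ctrl gives the robot as it stands.
- The arm moves only by the shell command python3 jog.py 'ROWS' [OPENING] [FORCE]. ROWS is rows parted by semicolons, their numbers by spaces, 1 to 5 of them, each of 4 numbers: dx, dy, dz in m, then a turn about the tool's z in rad; each row shifts and turns the commanded pose from where the row before left it, along the tool's axes as they then stand; what a row does not reach is not made up. A row lasts 1/8 s, in which the tool goes at most 0.0625 m and 0.188 rad, less where a joint would pass 70% of its speed; a pose out of reach is approached as far as the arm can. OPENING is the finger opening in m, set as the command begins (- or left out keeps the last). The fingers move at their own pace and stop on an object; FORCE is the grip in N (left out, the last holds). Time passes only in rows, so rows that do not move let the fingers close. It prints the time, the measured TCP pose, the force, the opening and the grip force at its end.
- ctrl.read_state(): the state, without advancing time (a new reading comes with each control period).
- ctrl.grab_frame(name): name is "scene" or "top" or "wrist"; returns the picture (480x640x3 uint8, red, green, blue); there is no depth.
- ctrl.get_calibration(name): a dict with "camera_matrix" (3x3 intrinsics, pixels), "extrinsics" (4x4, takes a point from camera to world coordinates); the wrist camera has in their place "tool_from_camera" (4x4, takes a point from camera to tool coordinates, whose origin is the TCP and whose axes are the flange's). Camera axes: x right, y down, z forward; pixel columns grow to the right and rows downward; lengths in m; the calibration is good to about 2 mm. The wrist camera is an equidistant fisheye: a pixel r from the principal point sees the ray r / f radians off the axis. A picture is of the moment at which its call begins: read the wrist's pose just before it. get_calibration takes no time and is no camera call.
- ctrl.job_done(): hands the job in; it is judged then, once.
The state is a dict: "time": time; "joints": joint angles; "qd": joint speeds; "joint_torque": joint torques, N m; "position": TCP position; "tcp_rot": TCP orientation; "force": force on the tool from outside, world axes, zero at the start; "ft_torque": the same for the moment, N m; "grip_width": finger opening in m; "gripper_force": force on a finger pad.
Only numpy, scipy, OpenCV 4.12 (cv2) and the standard library are available. Lean on these libraries where they do the work, as an engineer would, in place of code of your own. Each camera call takes 0.05 s, during which the arm holds its last target. There are 200 camera calls.

## Working session

There is one attempt and no reset: what is moved stays moved. The work goes in short steps, Python scripts to look and compute and a shell command to move; the robot and the scene stay as the last step left them, time stands still between calls to the robot, and variables do not carry over. Pictures are saved under pics/ and viewed, at most 10 in all, crops included, and the job is handed in when it is done.

```bash
ls; mkdir -p pics
python3 - <<'E'
from rig import ctrl
import cv2
for n in ("scene","top"):
    cv2.imwrite(f"pics/{n}0.png",ctrl.grab_frame(n)[...,::-1])
    c=ctrl.get_calibration(n);print(n,c)
print(ctrl.get_calibration("wrist"));print(ctrl.read_state())
E
```

```text
jog.py
pics
rig.py
scene {'camera_matrix': array([[483.08485161,   0.        , 318.14487418],
       [  0.        , 483.08485161, 241.86356618],
       [  0.        ,   0.        ,   1.        ]]), 'extrinsics': array([[ 0.69023092, -0.47930374,  0.5420786 ,  0.10363743],
       [-0.72354966, -0.44935382,  0.52398191, -0.54093795],
       [-0.0075614 , -0.7538893 , -0.65695796,  0.685218  ],
       [ 0.        ,  0.        ,  0.        ,  1.        ]])}
top {'camera_matrix': array([[516.61193017,   0.        , 318.17371468],
       [  0.        , 516.61193017, 239.10188699],
       [  0.        ,   0.        ,   1.        ]]), 'extrinsics': array([[-0.02155728, -0.996433  ,  0.0815878 ,  0.51025501],
       [-0.99958379,  0.02304626,  0.01735246, -0.09128269],
       [-0.01917085, -0.08117977, -0.99651509,  1.09190821],
       [ 0.        ,  0.        ,  0.        ,  1.        ]])}
{'camera_matrix': array([[371.64829954,   0.        , 322.0474371 ],
       [  0.        , 371.64829954, 246.79848105],
       [  0.        ,   
[... 385 characters left out ...]
0]])}
{'time': 0.1, 'joints': array([ 1.11000242e+00,  3.20205139e-01,  1.56556773e+00, -1.40654430e-05,
        1.25736447e+00, -2.00214618e-02]), 'qd': array([ 0.00020178, -0.00128193, -0.00061746, -0.00043361, -0.00059126,
       -0.00076903]), 'joint_torque': array([ 6.25425255e-04, -4.16407621e+01, -2.34704679e+01,  5.41804093e-05,
        4.89548504e-03,  3.08075460e-05]), 'position': array([0.24514333, 0.51965749, 0.23057528]), 'tcp_rot': array([ 2.18604336e-01,  9.75813275e-01, -7.51721780e-04, -1.77397261e-04]), 'force': array([ 0.04849555,  0.13025892, -0.397361  ]), 'ft_torque': array([-0.04868976,  0.01139645, -0.05851451]), 'gripper_force': 0.0, 'grip_width': 0.0853394294572439}
```
View pics/scene0.png

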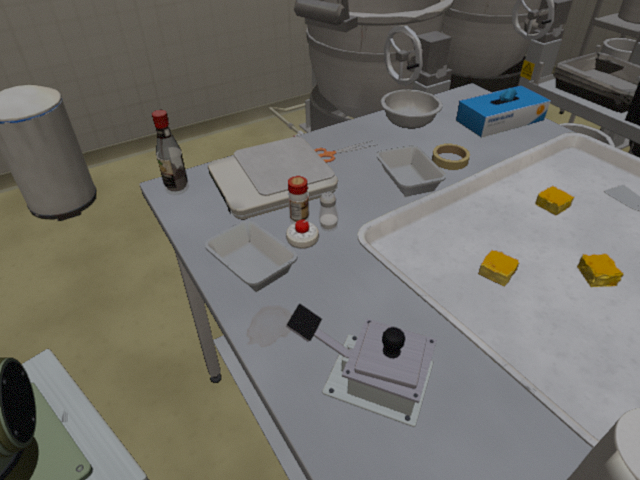

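View pics/top0.png

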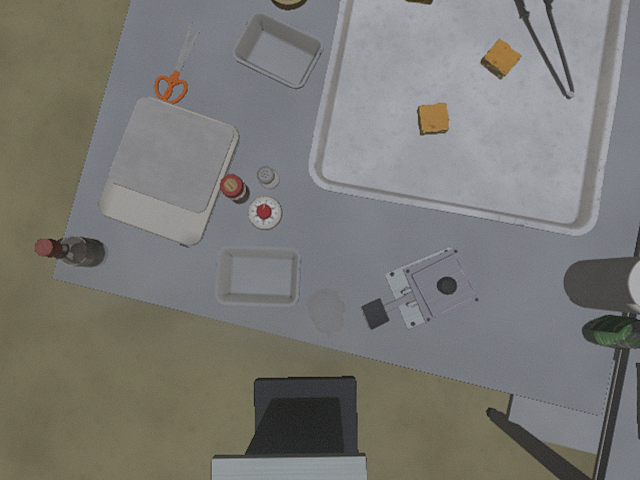

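The scene camera shows the mould at about (390,365), with the vat at (250,255) beside the timer, jar and shaker. In the top view, the knob is at (446,286), the pad at (375,314) and the vat at (258,276).

Run:
```python
import cv2
a=cv2.imread("pics/top0.png")
m=cv2.resize(a[240:340,350:490],None,fx=4,fy=4,interpolation=cv2.INTER_CUBIC)
v=cv2.resize(a[235:315,205:310],None,fx=5,fy=5,interpolation=cv2.INTER_CUBIC)
cv2.imwrite("pics/m.png",m);cv2.imwrite("pics/v.png",v)
```

View pics/m.png

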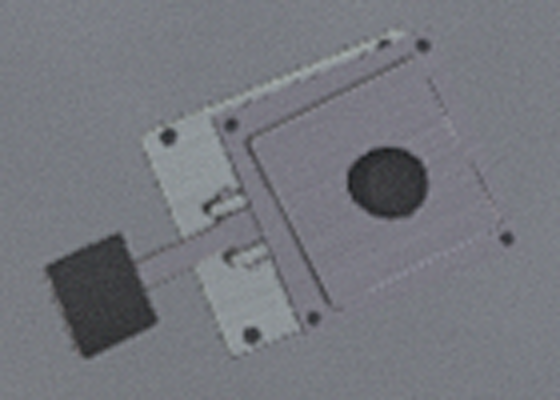

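View pics/v.png

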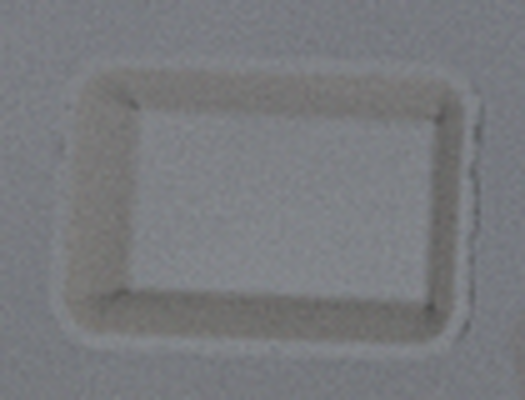

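The mould crop shows rim screws at (231,125), (423,45), (507,238) and (313,318), the knob at (388,183) and the pad at (102,296). In the vat crop, the floor corners are (138,107), (437,117), (432,305) and (122,297). The rim spans x from 58 to 476 and y from 62 to 350.

```bash
cat > h.py <<'E'
import numpy as np
from rig import ctrl
from scipy.spatial.transform import Rotation as R
def ray(n,uv,z):
    c=ctrl.get_calibration(n);E=c["extrinsics"]
    d=E[:3,:3]@np.linalg.inv(c["camera_matrix"])@[*uv,1]
    return E[:3,3]+d*(z-E[2,3])/d[2]
def proj(n,p):
    c=ctrl.get_calibration(n);E=c["extrinsics"]
    q=c["camera_matrix"]@(E[:3,:3].T@(np.array(p)-E[:3,3]));return q[:2]/q[2]
def to(p,yaw=None):
    """offset in tool axes to world TCP p, and turn so tool y lies along yaw (mod pi)"""
    s=ctrl.read_state();r=R.from_quat(s["tcp_rot"]);y=r.as_matrix()[:,1]
    o=r.inv().apply(np.array(p)-s["position"])
    a=0
    if yaw is not None:
        a=(np.arctan2(y[1],y[0])-yaw+np.pi/2)%np.pi-np.pi/2  # tool z is down: + turn = -world yaw
    print("tool offset",o.round(4),"turn",round(a,3),"pos",s["position"].round(4),"j6",s["joints"][5].round(3))
E
python3 - <<'E'
from h import *
f=lambda u,s,o:(np.array(u)+.5)/s-.5+o
S=[ray("top",f(u,4,(350,240)),.072) for u in [(231,125),(423,45),(507,238),(313,318)]]
S=np.array(S);print(S.round(4),"mould c",S.mean(0).round(4))
print([np.arctan2(*(b-a)[[1,0]]).round(3) for a,b in zip(S,np.roll(S,-1,0))],[np.linalg.norm(b-a).round(4) for a,b in zip(S,np.roll(S,-1,0))])
print("knob",ray("top",f((388,183),4,(350,240)),.115).round(4))
print("knob scene",ray("scene",(394,341),.115).round(4))
P=np.array([ray("top",f(u,4,(350,240)),.091) for u in [(46,268),(122,235),(158,323),(88,357)]]);print("pad",P.mean(0).round(4))
V=np.array([ray("top",f(u,5,(205,235)),.002) for u in [(138,107),(437,117),(432,305),(122,297)]]);print("vat floor",V.round(4),V.mean(0).round(4))
V=np.array([ray("top",f(u,5,(205,235)),.052) for u in [(62,200),(478,200),(268,60),(268,352)]]);print("vat rim",V.round(4),V[:2].mean(0),V[2:].mean(0))
for n,uv,z in[("timer",(264,212),.04),("jar",(233,186),.106),("salt",(267,175),.09)]:print(n,ray("top",uv,z).round(3))
E
```

```text
[[ 0.5271 -0.2474  0.072 ]
 [ 0.5643 -0.3429  0.072 ]
 [ 0.4691 -0.3796  0.072 ]
 [ 0.4324 -0.2839  0.072 ]] mould c [ 0.4982 -0.3135  0.072 ]
[np.float64(-1.199), np.float64(-2.773), np.float64(1.937), np.float64(0.368)] [np.float64(0.1025), np.float64(0.102), np.float64(0.1026), np.float64(0.1015)]
knob [ 0.4976 -0.3132  0.115 ]
knob scene [ 0.4909 -0.3178  0.115 ]
pad [ 0.4465 -0.1807  0.091 ]
vat floor [[ 0.5678  0.1106  0.002 ]
 [ 0.5607 -0.0161  0.002 ]
 [ 0.4818 -0.0127  0.002 ]
 [ 0.4879  0.118   0.002 ]] [0.5245 0.0499 0.002 ]
vat rim [[ 0.5283  0.1324  0.052 ]
 [ 0.5247 -0.0355  0.052 ]
 [ 0.583   0.0484  0.052 ]
 [ 0.4657  0.0498  0.052 ]] [0.52648803 0.04842337 0.052     ] [0.52436197 0.04912674 0.052     ]
timer [0.655 0.037 0.04 ]
jar [0.698 0.089 0.106]
salt [0.721 0.024 0.09 ]
```

Run:
```python
from h import *
to((.498,-.3135,.18),1.94)
```

```text
tool offset [-0.5841 -0.6456  0.0516] turn -0.81 pos [0.2451 0.5197 0.2306] j6 -0.02
```

```bash
r="-.0417 -.046 0 0"; python3 jog.py '-.0417 -.046 0 0;-.0417 -.046 0 0;-.0417 -.046 0 0;-.0417 -.046 0 0;-.0417 -.046 0 0'; python3 jog.py '-.0417 -.046 0 0;-.0417 -.046 0 0;-.0417 -.046 0 0;-.0417 -.046 0 0;-.0417 -.046 0 0'
python3 - <<'E'
from h import *
to((.498,-.3135,.18),.37)
E
```

```text
time: 0.72
position: [0.3358, 0.2211, 0.2311]
tcp_rot: [0.218, 0.976, -0.0, 0.0]
force: [1.0, 0.0, 0.2]
grip_width: 0.0855
gripper_force: 0.0
time: 1.35
position: [0.4263, -0.0759, 0.2312]
tcp_rot: [0.219, 0.976, 0.0, 0.0]
force: [1.6, 0.8, 0.5]
grip_width: 0.0853
gripper_force: 0.0
tool offset [-0.1663 -0.1842  0.0512] turn 0.759 pos [ 0.4263 -0.0759  0.2312] j6 -1.333
```

```bash
python3 jog.py '-.0416 -.046 0 0;-.0416 -.046 0 0;-.0416 -.046 0 0;-.0415 -.0462 0 0;0 0 .03 .18'; python3 jog.py '0 0 .02 .18;0 0 0 .18;0 0 0 .18;0 0 0 .039;0 0 0 0'
python3 - <<'E'
from h import *
import cv2
s=ctrl.read_state()
cv2.imwrite("pics/w1.png",ctrl.grab_frame("wrist")[...,::-1])
r=R.from_quat(s["tcp_rot"]).as_matrix();c=ctrl.get_calibration("wrist");T=c["tool_from_camera"];K=c["camera_matrix"]
def wp(p):
    q=T[:3,:3].T@(r.T@(np.array(p)-s["position"])-T[:3,3]);th=np.arctan2(np.hypot(*q[:2]),q[2])
    return K[:2,2]+K[0,0]*th*q[:2]/np.hypot(*q[:2])
print("knob",wp((.498,-.3135,.115)),"screws",[wp(p).round() for p in [(.5271,-.2474,.072),(.5643,-.3429,.072),(.4691,-.3796,.072),(.4324,-.2839,.072)]])
to((.498,-.3135,.096),.37)
E
```

```text
time: 1.98
position: [0.5, -0.3164, 0.2018]
tcp_rot: [0.31, 0.951, -0.001, 0.003]
force: [0.6, 1.6, -0.7]
grip_width: 0.0854
gripper_force: 0.0
time: 2.6
position: [0.4978, -0.3113, 0.1808]
tcp_rot: [0.564, 0.826, 0.0, -0.0]
force: [-0.6, 0.1, 1.3]
grip_width: 0.0856
gripper_force: 0.0
knob [319.01622667 266.72732785] screws [array([394., 175.]), array([387., 311.]), array([253., 311.]), array([246., 175.])]
tool offset [-0.0021 -0.0006  0.0849] turn 0.002 pos [ 0.4978 -0.3113  0.1809] j6 -0.95
```

View pics/w1.png

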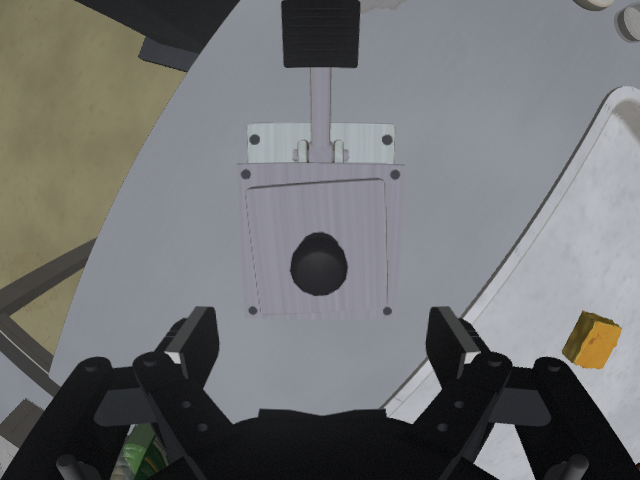

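The wrist view confirms the measurements: screws at (395,174), (387,311), (252,311) and (246,174), and the knob at about (319,266), all as predicted. I'll descend and grasp now.

```bash
python3 jog.py '-.002 -.0006 .03 0;0 0 .03 0;0 0 .025 0;0 0 0 0'; python3 jog.py '0 0 0 0;0 0 0 0;0 0 0 0;0 0 0 0;0 0 0 0' 0.02 60;python3 jog.py '0 0 0 0;0 0 -.02 0;0 0 -.03 0;0 0 -.05 0;0 0 0 0'
python3 - <<'E'
from h import *
to((.57,-.125,.19),.37)
E
```

```text
time: 3.15
position: [0.4969, -0.3127, 0.0944]
tcp_rot: [0.564, 0.826, -0.0, -0.002]
force: [0.1, -0.5, 0.1]
grip_width: 0.0857
gripper_force: 0.0
time: 3.78
position: [0.4981, -0.314, 0.0977]
tcp_rot: [0.564, 0.825, -0.0, 0.001]
force: [-2.1, -0.4, 5.4]
grip_width: 0.0317
gripper_force: 59.0
time: 4.4
position: [0.5001, -0.3148, 0.1998]
tcp_rot: [0.565, 0.825, 0.0, 0.004]
force: [-0.3, -0.6, -5.5]
grip_width: 0.0315
gripper_force: 60.6
tool offset [0.1516 0.1339 0.0094] turn 0.001 pos [ 0.5001 -0.3148  0.1998] j6 -0.952
```

```bash
python3 jog.py '.03 .026 0 0;.042 .037 0 0;.042 .037 0 0;.03 .027 0 0;.0076 .007 0 0';python3 jog.py '0 0 0 0;0 0 .05 0;0 0 .05 0;0 0 .04 0;0 0 0 0'
python3 - <<'E'
from h import *
to((.57,-.125,.0325),.37);print(ctrl.read_state()["tcp_rot"])
E
```

```text
time: 5.03
position: [0.5674, -0.1209, 0.1936]
tcp_rot: [0.563, 0.826, -0.001, -0.002]
force: [0.4, -1.0, -5.8]
grip_width: 0.0318
gripper_force: 60.9
time: 5.65
position: [0.5644, -0.1244, 0.0527]
tcp_rot: [0.565, 0.825, -0.002, -0.004]
force: [-0.3, 0.6, -5.8]
grip_width: 0.0318
gripper_force: 61.6
tool offset [-0.0027  0.0051  0.0202] turn -0.001 pos [ 0.5644 -0.1244  0.0527] j6 -0.606
[ 0.5652322   0.82491767 -0.00190352 -0.00444753]
```

```bash
python3 jog.py '0 0 .009 0;0 0 .006 0;0 0 .003 0;0 0 .001 0;0 0 0 0'
```

```text
time: 6.28
position: [0.5683, -0.1236, 0.0376]
tcp_rot: [0.565, 0.825, 0.0, 0.0]
force: [0.4, -0.6, -6.3]
grip_width: 0.0314
gripper_force: 61.6
```

```bash
python3 jog.py '0 0 .002 0;0 0 .002 0;0 0 .001 0;0 0 0 0';python3 jog.py '0 0 .001 0;0 0 0 0;0 0 0 0'
```

```text
time: 6.78
position: [0.568, -0.1236, 0.0321]
tcp_rot: [0.565, 0.825, -0.0, -0.0]
force: [-0.3, 0.4, -5.7]
grip_width: 0.0317
gripper_force: 61.6
time: 7.15
position: [0.5683, -0.1236, 0.0318]
tcp_rot: [0.565, 0.825, 0.0, 0.0]
force: [-1.2, 1.7, -0.2]
grip_width: 0.0318
gripper_force: 62.1
```

```bash
python3 jog.py '0 0 0 0;0 0 0 0;0 0 0 0;0 0 0 0' 0.085;python3 jog.py '0 0 -.03 0;0 0 -.05 0;0 0 -.05 0;0 0 0 0;0 0 0 0'
python3 - <<'E'
from h import *
import cv2
to((.4442,-.1745,.15),.37)
s=ctrl.grab_frame("scene")[190:440,180:500,::-1];cv2.imwrite("pics/s2.png",cv2.resize(s,None,fx=2.3,fy=2.3))
E
```

```text
time: 7.65
position: [0.5682, -0.1237, 0.0314]
tcp_rot: [0.565, 0.825, 0.0, 0.0]
force: [-0.7, -0.9, 0.3]
grip_width: 0.0851
gripper_force: 0.0
time: 8.28
position: [0.5675, -0.1235, 0.1607]
tcp_rot: [0.565, 0.825, -0.0, -0.001]
force: [-1.1, -0.5, -0.1]
grip_width: 0.0849
gripper_force: 0.0
tool offset [-0.0028 -0.1334  0.0108] turn 0.001 pos [ 0.5675 -0.1235  0.1607] j6 -0.605
```

View pics/s2.png

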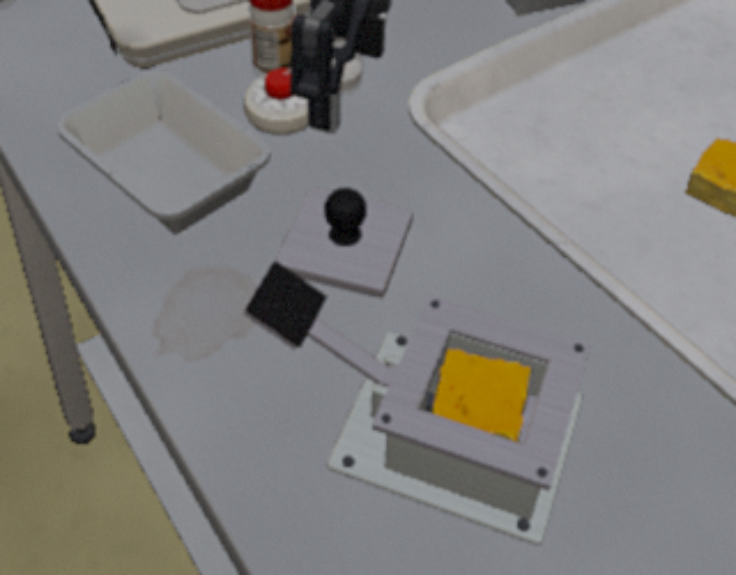

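The weight stands upright, clear of both mould and vat (crop 345,250), and the portion lies in the pocket (485,390). Next I'll press the lever with the fingers shut.

```bash
python3 jog.py '-.0008 -.04 0 0;-.001 -.05 0 0;-.001 -.0434 0 0;0 0 .01 0;0 0 0 0' 0;python3 jog.py '0 0 .03 0;0 0 .015 0;0 0 0 0'
python3 - <<'E'
from h import *
to((.4442,-.1745,.10),.37)
E
```

```text
time: 8.95
position: [0.4444, -0.1743, 0.1497]
tcp_rot: [0.565, 0.825, -0.0, -0.002]
force: [0.3, -0.4, 0.0]
grip_width: 0.0002
gripper_force: 0.0
time: 9.32
position: [0.445, -0.1739, 0.1048]
tcp_rot: [0.564, 0.826, -0.0, -0.002]
force: [-0.4, 0.3, -0.1]
grip_width: 0.0003
gripper_force: 0.0
tool offset [-0.0003 -0.0009  0.0048] turn 0.002 pos [ 0.445  -0.1739  0.1048] j6 -0.769
```

```bash
python3 jog.py '0 0 .01 0;.001 0 .01 0;.001 0 .01 0;.001 0 .01 0;.001 0 .008 0'; python3 jog.py '.001 0 .006 0;.001 0 .004 0;.001 0 .002 0;0 0 .001 0;0 0 0 0'
```

```text
time: 9.95
position: [0.444, -0.1704, 0.0586]
tcp_rot: [0.565, 0.825, 0.001, 0.0]
force: [-0.1, 2.9, 5.2]
grip_width: -0.0005
gripper_force: 2.6
time: 10.58
position: [0.4432, -0.1685, 0.0456]
tcp_rot: [0.565, 0.825, 0.0, 0.001]
force: [1.3, 0.4, 3.7]
grip_width: 0.0001
gripper_force: 1.8
```

```bash
python3 jog.py '0 0 .002 0;0 0 .001 0;0 0 .001 0;0 0 0 0'; python3 jog.py '0 0 .001 0;0 0 .001 0;0 0 0 0'
```

```text
time: 11.08
position: [0.4433, -0.1684, 0.0439]
tcp_rot: [0.565, 0.825, 0.0, 0.001]
force: [-3.0, 2.5, 25.8]
grip_width: -0.0001
gripper_force: 13.0
time: 11.45
position: [0.4433, -0.1684, 0.0437]
tcp_rot: [0.565, 0.825, 0.001, 0.002]
force: [-7.9, 4.2, 41.7]
grip_width: 0.0
gripper_force: 21.4
```

```bash
python3 jog.py '0 0 -.004 0;0 0 -.03 0;0 0 -.05 0;0 0 -.06 0;0 0 0 0'; python3 jog.py '0 0 0 0' 0.085
python3 - <<'E'
from h import *
to((.498,-.3135,.18),.37)
E
```

```text
time: 12.08
position: [0.444, -0.1689, 0.1869]
tcp_rot: [0.565, 0.825, 0.001, 0.004]
force: [-0.2, -0.2, -0.0]
grip_width: 0.0
gripper_force: 0.0
time: 12.2
position: [0.441, -0.1677, 0.1821]
tcp_rot: [0.565, 0.825, -0.0, -0.001]
force: [-0.1, -0.2, -0.2]
grip_width: 0.0169
gripper_force: 0.0
tool offset [-0.1566  0.0003  0.0018] turn 0.001 pos [ 0.441  -0.1677  0.1821] j6 -0.759
```

```bash
python3 jog.py '-.04 0 0 0;-.06 0 0 0;-.0566 0 0 0;0 0 0 0;0 0 0 0'
python3 - <<'E'
from h import *
import cv2
s=ctrl.read_state()
cv2.imwrite("pics/w2.png",ctrl.grab_frame("wrist")[...,::-1])
r=R.from_quat(s["tcp_rot"]).as_matrix();c=ctrl.get_calibration("wrist");T=c["tool_from_camera"];K=c["camera_matrix"]
def wp(p):
    q=T[:3,:3].T@(r.T@(np.array(p)-s["position"])-T[:3,3]);th=np.arctan2(np.hypot(*q[:2]),q[2])
    return (K[:2,2]+K[0,0]*th*q[:2]/np.hypot(*q[:2])).round(1)
y=np.array([np.cos(1.94),np.sin(1.94),0]);x=np.array([np.cos(.37),np.sin(.37),0]);m=np.array([.498,-.3135,0])
for h in(.100,.064):print("top corners z",h,[wp(m+a*.0305*x+b*.03*y+[0,0,h]) for a,b in[(-1,1),(1,1),(1,-1),(-1,-1)]])
print("pad down",wp(m+.157*y+[0,0,.044]))
to((.498,-.3135,.0715),.37)
E
```

```text
time: 12.82
position: [0.4976, -0.313, 0.1808]
tcp_rot: [0.565, 0.825, 0.0, -0.003]
force: [-0.2, 0.8, 0.1]
grip_width: 0.0851
gripper_force: 0.0
top corners z 0.1 [array([271.3, 210.6]), array([370.4, 210.6]), array([366.9, 300.2]), array([274.8, 300.1])]
top corners z 0.064 [array([278.2, 201.3]), array([364.1, 201.4]), array([361.6, 280.6]), array([280.6, 280.5])]
pad down [321.4  32.2]
tool offset [-1.3e-03  1.0e-04  1.1e-01] turn 0.001 pos [ 0.4978 -0.3126  0.1815] j6 -0.952
```

View pics/w2.png

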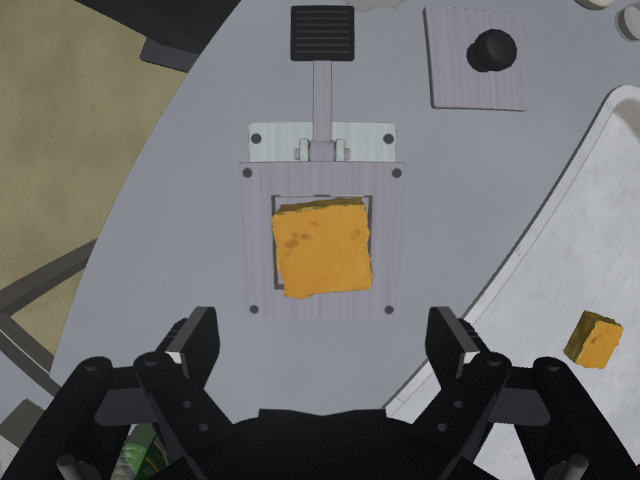

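The lever is down with its pad at (323,33), as predicted. The portion is raised, with corners at (273,212), (367,203), (372,290) and (283,297). It is turned about -0.06 rad and sits about 3 mm toward the lever, so I'll grasp it with that correction.

```bash
python3 jog.py '.0015 .0013 .03 -.06;0 0 .04 0;0 0 .03 0;0 0 .006 0;0 0 0 0'; python3 jog.py '0 0 .002 0;0 0 0 0;0 0 0 0'; python3 jog.py '0 0 0 0;0 0 0 0;0 0 0 0;0 0 0 0' 0.04 25
```

```text
time: 13.5
position: [0.4998, -0.3115, 0.0778]
tcp_rot: [0.539, 0.842, 0.0, 0.0]
force: [-0.7, 0.0, 0.1]
grip_width: 0.0846
gripper_force: 0.0
time: 13.88
position: [0.5, -0.3124, 0.0759]
tcp_rot: [0.54, 0.842, 0.0, 0.001]
force: [-0.7, 0.0, 0.4]
grip_width: 0.0851
gripper_force: 0.0
time: 14.38
position: [0.499, -0.3123, 0.0754]
tcp_rot: [0.54, 0.842, -0.0, -0.001]
force: [-4.5, -0.7, 4.4]
grip_width: 0.0604
gripper_force: 30.0
```

```bash
python3 jog.py '0 0 0 0;0 0 0 0;0 0 .003 0;0 0 0 0' 0.08; python3 jog.py '0 0 0 0;0 0 0 0;0 0 0 0;0 0 0 0;0 0 0 0' 0.04 30; python3 jog.py '0 0 -.005 0;0 0 -.01 0;0 0 0 0'
```

```text
time: 14.88
position: [0.4997, -0.312, 0.0718]
tcp_rot: [0.54, 0.842, 0.0, -0.0]
force: [0.3, -0.2, 1.1]
grip_width: 0.0803
gripper_force: 0.0
time: 15.5
position: [0.4993, -0.3122, 0.0722]
tcp_rot: [0.54, 0.842, -0.0, -0.0]
force: [-3.9, -1.2, 1.6]
grip_width: 0.0599
gripper_force: 37.5
time: 15.88
position: [0.501, -0.3126, 0.0887]
tcp_rot: [0.54, 0.842, 0.0, 0.002]
force: [0.2, -0.5, -1.8]
grip_width: 0.0602
gripper_force: 37.1
```

```bash
python3 jog.py '0 0 -.03 0;0 0 -.04 0;0 0 -.02 0;0 0 0 0'
python3 - <<'E'
from h import *
to((.5255,.049,.17),1.53)
E
```

```text
time: 16.38
position: [0.5008, -0.3127, 0.1791]
tcp_rot: [0.54, 0.842, 0.0, 0.002]
force: [-0.3, -0.3, -0.6]
grip_width: 0.0603
gripper_force: 37.1
tool offset [0.3183 0.1735 0.0084] turn -1.099 pos [ 0.5008 -0.3127  0.1791] j6 -1.009
```

```bash
python3 jog.py '.03 .0163 0 0;.05 .0273 0 0;.053 .029 0 0;.053 .029 0 0;.053 .029 0 0'; python3 jog.py '.05 .0273 0 0;.0293 .0156 0 0;0 0 0 -.17;0 0 0 -.18;0 0 0 -.18';python3 jog.py '0 0 0 -.18;0 0 0 -.18;0 0 0 -.18;0 0 0 -.029;0 0 0 0'
python3 - <<'E'
from h import *
import cv2
s=ctrl.read_state()
cv2.imwrite("pics/w3.png",ctrl.grab_frame("wrist")[...,::-1])
r=R.from_quat(s["tcp_rot"]).as_matrix();c=ctrl.get_calibration("wrist");T=c["tool_from_camera"];K=c["camera_matrix"]
def wp(p):
    q=T[:3,:3].T@(r.T@(np.array(p)-s["position"])-T[:3,3]);th=np.arctan2(np.hypot(*q[:2]),q[2])
    return (K[:2,2]+K[0,0]*th*q[:2]/np.hypot(*q[:2])).round(1)
a=1.53;y=np.array([np.cos(a),np.sin(a),0]);x=np.array([np.sin(a),-np.cos(a),0]);v=np.array([.5255,.049,0])
print("rim",[wp(v+i*.061*x+j*.0855*y+[0,0,.052]) for i,j in[(-1,1),(1,1),(1,-1),(-1,-1)]])
p=s["position"];tx,ty=r[:,0],r[:,1]
zb=p[2]-.0062
print("portion top",[wp(p+i*.03*tx+j*.0305*ty+[0,0,.0278]) for i,j in[(1,-1),(1,1),(-1,1),(-1,-1)]],"bottom front",[wp(p+.03*tx+j*.0305*ty-[0,0,.0062]) for j in(-1,1)])
to((.5255,.049,.17),1.53)
E
```

```text
time: 17.0
position: [0.5178, -0.0385, 0.1759]
tcp_rot: [0.54, 0.842, -0.0, -0.001]
force: [0.8, 0.2, -1.6]
grip_width: 0.0602
gripper_force: 37.1
time: 17.62
position: [0.5236, 0.0498, 0.1757]
tcp_rot: [0.297, 0.955, -0.0, -0.001]
force: [-1.1, 0.1, -1.0]
grip_width: 0.0603
gripper_force: 37.1
time: 18.25
position: [0.524, 0.0495, 0.1766]
tcp_rot: [0.021, 1.0, 0.0, -0.001]
force: [-0.1, 0.4, -1.3]
grip_width: 0.0603
gripper_force: 37.1
rim [array([436.8, 158.6]), array([425.3, 310.2]), array([217.2, 310.7]), array([204.8, 159.3])]
portion top [array([230.8, 266.5]), array([412.8, 266.3]), array([397.3, 405.2]), array([246.5, 405.4])] bottom front [array([249.3, 239.6]), array([394.1, 239.5])]
tool offset [-0.0014 -0.0005  0.0068] turn -0.002 pos [0.5241 0.0495 0.1768] j6 -1.456
```

View pics/w3.png

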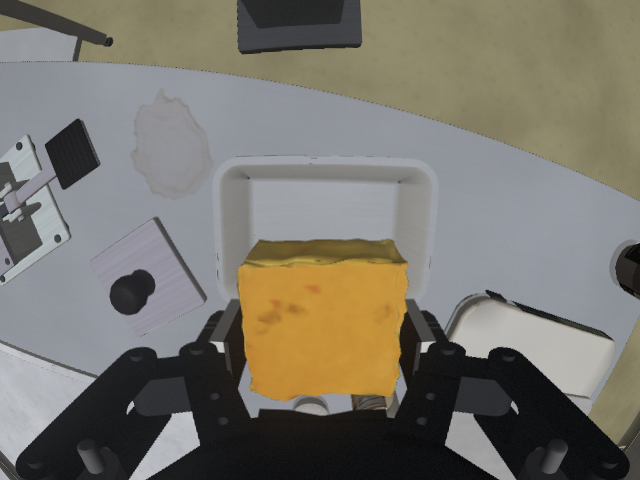

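The portion hangs level, with its front bottom edge at row 240 as predicted. The vat rim runs from (215,157) to (438,158), about 3 mm toward tool +y, so I'll shift by that and lower.

```bash
python3 jog.py '0 .003 0 0;0 0 .03 0;0 0 .03 0;0 0 .02 0;0 0 0 0'; python3 jog.py '0 0 .03 0;0 0 .02 0;0 0 .02 0;0 0 .01 0;0 0 0 0'
python3 - <<'E'
from h import *
to((.5235,.052,.009),1.53)
E
```

```text
time: 18.92
position: [0.5234, 0.0526, 0.096]
tcp_rot: [0.021, 1.0, -0.0, -0.002]
force: [-0.1, 0.5, -0.8]
grip_width: 0.0602
gripper_force: 37.1
time: 19.55
position: [0.5248, 0.0526, 0.0175]
tcp_rot: [0.02, 1.0, 0.0, 0.0]
force: [0.3, -0.4, -0.6]
grip_width: 0.0601
gripper_force: 37.1
tool offset [ 0.0012 -0.0006  0.0085] turn -0.0 pos [0.5248 0.0526 0.0175] j6 -1.452
```

```bash
python3 jog.py '0 0 .004 0;0 0 .003 0;0 0 .001 0;0 0 0 0;0 0 0 0'; python3 jog.py '0 0 .001 0;0 0 0 0'
```

```text
time: 20.18
position: [0.5246, 0.0525, 0.0094]
tcp_rot: [0.02, 1.0, 0.0, 0.0]
force: [-0.1, 0.2, -1.4]
grip_width: 0.0602
gripper_force: 37.1
time: 20.42
position: [0.5247, 0.0525, 0.0089]
tcp_rot: [0.02, 1.0, 0.0, 0.0]
force: [-1.8, -1.1, 4.8]
grip_width: 0.0602
gripper_force: 37.8
```

Contact with the vat floor, so I'll release and retreat.

```bash
python3 jog.py '0 0 0 0;0 0 0 0;0 0 0 0' 0.078; python3 jog.py '0 0 -.02 0;0 0 -.05 0;0 0 -.06 0;0 0 -.06 0;0 0 0 0'; python3 jog.py '.03 0 0 0;.05 0 0 0;.04 0 0 0;0 0 0 0;0 0 0 0'
python3 - <<'E'
from h import *
import cv2
s=ctrl.grab_frame("scene")[130:440,180:500,::-1];t=ctrl.grab_frame("top")[140:340,205:505,::-1]
cv2.imwrite("pics/end.png",np.hstack([cv2.resize(s,(413,400)),cv2.resize(t,(375,400))]))
E
```

```text
time: 20.8
position: [0.5245, 0.0525, 0.0082]
tcp_rot: [0.02, 1.0, 0.0, -0.0]
force: [0.1, -0.1, -0.1]
grip_width: 0.0777
gripper_force: 0.0
time: 21.42
position: [0.5274, 0.0527, 0.2034]
tcp_rot: [0.02, 1.0, 0.001, 0.006]
force: [0.4, -0.3, -1.7]
grip_width: 0.0777
gripper_force: 0.0
time: 22.05
position: [0.405, 0.0574, 0.1979]
tcp_rot: [0.02, 1.0, 0.0, 0.0]
force: [0.6, -0.2, 0.5]
grip_width: 0.0781
gripper_force: 0.0
```

View pics/end.png

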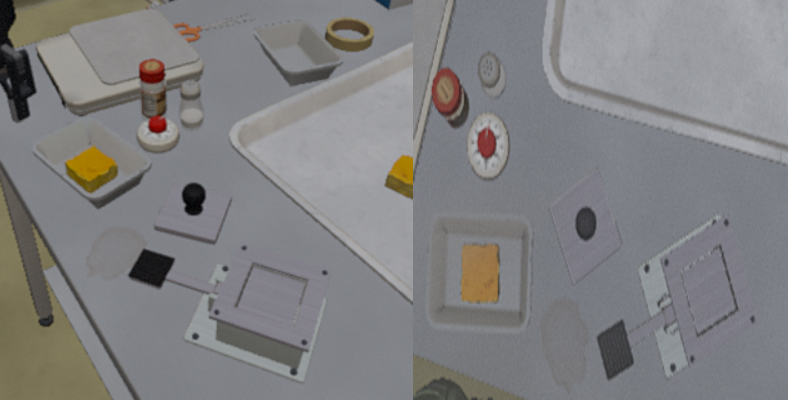

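The portion lies flat in the vat, browned side up, at (92,168) and (480,273). The weight is upright, the lever is down and the bystanders have not moved.

```bash
python3 -c "
from rig import ctrl
print(ctrl.job_done())"
```

```text
the job is handed in; nothing more can be done
None
```

The job is handed in at about 22 s: the weight stands upright on the table clear of the mould, the lever is fully down, the portion lies flat, browned side up, in the front vat, and the timer, jar and shaker were not moved; the fingertips briefly pressed the lever against its stop with about 42 N (the 40 N limit is stated for the arm and gripper body).

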